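# Close the double-lidded tin and take off only its outer lid

### The job

Someone left the spice jar in the open steel tin: lift it out and stand it upright on the free counter. Then lift the tin's nested pair of lids together by the long knob of the inner lid, lower the pair gently onto the tin until the inner lid is fully seated, and let go. Last, take the outer lid alone by its collar and lift it straight up, leaving the inner lid seated in the tin, and finish while still holding the outer lid level in the gripper, about 15 cm above its place on the tin; leave the other things on the counter alone.

Things in the scene. Friction and masses are not known exactly. Their poses are not given: they have to be found in the camera images.
- tin: Open round steel tin, fixed (it does not move). Outer diameter 108 mm, mouth 102 mm wide, 68 mm high, floor 5 mm thick. Origin: centre of its underside on the counter, z up. With the lids on, the inner lid's origin is 54 mm and the outer lid's 72 mm above this origin, on one axis. Tin and lid pair stand left and right in front of the robot, either way round.
- inner_lid: Inner lid, loose, 0.18 kg. Origin: centre of its underside, z up; it starts standing on the counter, the outer lid resting loosely on it. A steel plug 96 mm wide with bevelled foot, 14 mm deep, fits the tin's mouth with 3 mm play all round; above it a flange 116 mm wide (z = 14 to 18 mm) comes to rest on the tin's rim; in the middle stands its knob.
- knob (a point): Middle of the top face of the inner lid's upright round wooden knob, 73 mm above that lid's origin. The knob is 24 mm thick and stands up through the outer lid's collar; nested, its top 30 mm are free to grip. Lifting it lifts both lids, since the outer lid rests on the inner lid's flange.
- outer_lid: Outer lid, loose, 0.14 kg: steel ring plate 128 mm wide, 3 mm thick, with a 12 mm skirt under its edge (3 mm play round the inner lid's flange) and a wooden collar in the middle. Origin: centre of the plate's underside, z up; nested, it is 18 mm above the inner lid's origin. Held to the inner lid by its weight alone.
- collar (a point): Centre of the top of the outer lid's round wooden collar, 25 mm above that lid's origin. Collar 54 mm outside, 44 mm inside, 22 mm tall above the plate; open right through for the inner lid's knob, which when nested reaches 30 mm above this point, up between the fingers that take the collar.
- spice_jar: Small glass spice jar with a cap, 41 mm thick, 105 mm tall, 0.11 kg. Origin: centre of its underside, z up. It starts standing on the tin's floor, near the middle, its top 42 mm above the rim. It may be stood anywhere free on the counter; the spot between tin and lids near the robot (x about 0.45, y about 0) is always free.
- muffin: Muffin in a paper cup, 79 mm wide, 76 mm tall, behind the work, origin under its centre; leave it alone.
- cup: Small white espresso cup with a handle, 63 x 88 mm, 53 mm tall, behind the work, origin under its centre; leave it alone.
- honey: Honey jar with a lid, 72 mm wide, 101 mm tall, behind the work, origin under its centre; leave it alone.
- croissant: Croissant, 100 x 73 mm, 52 mm tall, behind the work, origin under its centre; leave it alone.
- bell: Call bell, brass dome on a black foot, 85 mm wide, 63 mm tall, at the left, origin under its centre; leave it alone.
- tip_dish: Small round glazed dish, 115 mm wide, 17 mm tall, at the right, origin under its centre; leave it alone.
- scraper: Dough scraper with a wooden grip lying flat, 134 x 142 mm, 14 mm thick, at the right, origin under its centre; leave it alone.

How it is judged:
On the way, in this order (a step that is already met when the one before it is completed fails the run):
1. the spice jar stands upright on the counter, clear of the tin, let go (height (world z) of spice_jar between -0.004 and 0.004 m and angle between spice_jar's own z axis and vertical below 0.1 rad and horizontal distance between spice_jar and tin above 0.085 m and linear speed of spice_jar below 0.03 m/s and contact force between the fingers and spice_jar below 0.2 N), for 0.2 s.
2. both lids are on the tin, nested, the inner lid fully seated, and let go (horizontal distance between inner_lid and tin below 0.006 m and z of inner_lid in the frame of tin between 0.05 and 0.0575 m and angle between inner_lid's own z axis and vertical below 0.05 rad and z of outer_lid in the frame of inner_lid below 0.021 m and angle between outer_lid's own z axis and vertical below 0.06 rad and contact force between the fingers and inner_lid below 0.2 N and contact force between the fingers and outer_lid below 0.2 N), for 0.2 s.
3. the outer lid alone has been lifted off the inner lid, which stays seated (horizontal distance between inner_lid and tin below 0.006 m and z of inner_lid in the frame of tin between 0.05 and 0.0575 m and angle between inner_lid's own z axis and vertical below 0.05 rad and z of outer_lid in the frame of inner_lid above 0.08 m and contact force between the fingers and outer_lid above 1 N), for 0.1 s.
At the end, for the whole second after the job is handed in: Gripper holds the outer lid at rest, level (0.25 rad), origin over 172 mm above the counter, touching neither tin nor inner lid; inner lid seated (centred 6 mm, height +3.5/-4 mm, tilt under 0.05 rad), not touched; jar upright on the counter, released, over 85 mm from the tin (axes) (all of step 1 and horizontal distance between inner_lid and tin below 0.006 m and z of inner_lid in the frame of tin between 0.05 and 0.0575 m and angle between inner_lid's own z axis and vertical below 0.05 rad and height (world z) of outer_lid above 0.172 m and angle between outer_lid's own z axis and vertical below 0.25 rad and linear speed of outer_lid below 0.05 m/s and contact force between the fingers and outer_lid above 1 N and contact force between each of outer_lid, the arm and inner_lid below 0.1 N and contact force between outer_lid and tin below 0.1 N); the arm keeps its last pose, push and grip.
It fails at once if the outer lid comes off the inner lid (more than 15 mm) while the inner lid is not seated in the tin (distance between outer_lid and inner_lid above 0.033 m and not (horizontal distance between inner_lid and tin below 0.006 m and z of inner_lid in the frame of tin between 0.05 and 0.0575 m and angle between inner_lid's own z axis and vertical below 0.05 rad)).
It fails at once if the inner lid is dropped (linear speed of inner_lid above 0.5 m/s and contact force between the fingers and inner_lid below 0.3 N).
It fails at once if the spice jar is dropped or thrown (linear speed of spice_jar above 0.5 m/s and contact force between the fingers and spice_jar below 0.3 N).
It fails at once if the outer lid is dropped (linear speed of outer_lid above 0.5 m/s and contact force between the fingers and outer_lid below 0.3 N and contact force between the fingers and inner_lid below 0.3 N).
It fails at once if another thing on the counter is pushed more than 20 mm or tipped (distance of any of muffin, cup, honey, croissant, bell, tip_dish, scraper from where it was at the start of the episode above 0.02 m).
It also fails if it takes over 67 s, if anything falls off the work surface, if the arm or the gripper's body presses on something with over 40 N, if the wrist force passes 120 N, or if a joint passes its speed limit or range.

### The arm

A 6-joint arm with a two-finger parallel gripper is mounted at the origin on a cart in front of the work surface, level with it; the furniture and walls round the work are solid. World frame = base frame: x ahead of the robot, y to its left, z up, the work surface at z = 0. Lengths are in m, angles in rad, forces in N, time in s.
With the tool pointing down it reaches from about 0.375 to 0.975 m from the base axis. Payload 3.8 kg.
Tool frame: the origin (TCP) lies midway between the tips of the shut fingers; the grasp point (between the pads) lies 19 mm behind it; z points along the fingers, y is the line along which they close (so a half turn about z gives the same grasp; the last joint's range is limited). The gripper opens to 85 mm and grips with 20 to 120 N. Pads are 22 mm wide; open, the fingers measure 114 mm over their backs; the gripper's body (76 mm by 85 mm) begins 54 mm behind the grasp point. The pads swing forward as they close: fully open they stand 13 mm farther back than shut.
Start: joints at [1.088, 0.264, 1.604, -0, 1.274, -0.037], TCP at [0.291, 0.609, 0.231] pointing down, gripper open.
Joint ranges: [-2.63, 2.63], [-0.94, 2.18], [0.31, 2.57], [-1.31, 4.45], [0, 2.66], [-2.55, 2.55]. Speed limits (rad/s): [2.57, 2.57, 3.14, 3.14, 3.14, 3.14].

### API

Orientations are given as a rotation vector (axis times angle).
In Python, from workcell import status, read_camera, workorder, masks_of gives the robot as it stands.
- The arm moves only by the tool drive_tool, never from a script. Its argument "rows" is a list of rows, each a list of 7 numbers: the turn, a rotation vector about the tool's x, y, z in degrees, then the shift along the tool's x, y, z in m, then the opening, from 0 (shut) to 1 (fully open). In form: [[ax, ay, az, tx, ty, tz, claw], ...]. A call has 1 to 8 rows; each row shifts and turns the commanded pose from where the row before left it, along the tool's axes as they then stand; what a row does not reach is not made up. A row lasts 1/12 s, in which the tool goes at most 41.7 mm and 7.16 degrees, less where a joint would pass 70% of its speed; a pose out of reach is approached as far as the arm can. A call is refused whole if a number of a shift passes 0.0417 or a number of a turn 7.16, either way. A call with a gripper value outside its range is refused whole. The fingers move at their own pace and stop on an object; "force" is the grip in N (left out, the last holds). Time passes only in rows, so rows that do not move let the fingers close. It gives the time, the measured TCP pose, the force, the opening and the grip force at its end, in the units of the state.
- status.read_state(): the state, without advancing time (a new reading comes with each control period).
- read_camera(name): name is "side" or "top" or "wrist"; returns a dict with "color" (384x512x3 uint8, red, green, blue), "intrinsics" (3x3 intrinsics, pixels), "D" ([k1, k2, p1, p2, k3] as OpenCV has them; the pictures are not rectified), "world_from_camera" (4x4, takes a point from camera to world coordinates); the wrist camera has in their place "mount" (4x4, takes a point from camera to tool coordinates, whose origin is the TCP and whose axes are the flange's). Camera axes: x right, y up, looking along -z (the intrinsics and any distortion apply to the point x, -y, -z); pixel columns grow to the right and rows downward; lengths in m; the calibration is good to about 2 mm. A picture is of the moment at which its call begins: read the wrist's pose just before it. There is no depth.
- workorder.finish_job(): hands the job in; it is judged then, once.
Trained networks look in a picture, given as the dict that the camera call returned (one of the last four; its "shot" number tells which), for a name from the list of things; names that differ only in an ending like _2 or _b are one class to them, and where a whole thing is asked for, a point or a joint stands for the part that bears it (a point fixed in the world has none). Each returns a list of dicts, best first, with "score" (0 to 1); they miss things now and then, are a little off and sometimes report something else, mostly with a low value. They report only what shows in the picture. A call takes as long as a camera call.
- masks_of(picture, name): "mask" (384x512 bool, what is visible of it) and "bbox" ([left, top, right, bottom] in pixels, round what is visible of it).
The state is a dict: "time": time; "q": joint angles; "joint_vel": joint speeds; "joint_torque": joint torques, N m; "tool_pos": TCP position; "tcp_rot": TCP orientation; "wrist_force": force on the tool from outside, world axes, zero at the start; "torque": the same for the moment, N m; "width": opening from 0.0 (shut) to 1.0 (fully open); "grip_force": force on a finger pad.
Only numpy, scipy, OpenCV 4.12 (cv2) and the standard library are available. Lean on these libraries where they do the work, as an engineer would, in place of code of your own. Each camera call takes 0.05 s, during which the arm holds its last target. There are 200 camera calls.

## Working session

There is one attempt and no reset: what is moved stays moved. The work goes in short steps, Python scripts to look and compute and a tool call to move; the robot and the scene stay as the last step left them, time stands still between calls to the robot, and variables do not carry over. Pictures are saved under pics/ and viewed, at most 10 in all, crops included, and the job is handed in when it is done.

Besides the shell and the picture viewer there is one more tool, called after "Call:" as name(argument=value, ...) on one line, values as JSON. drive_tool: Moves the arm, as the interface text tells. Its arguments: {"type":"object","properties":{"rows":{"type":"array"},"force":{"type":"number"}},"required":["rows"]}

```bash
mkdir -p pics; ls; cat > h.py <<'E'
import numpy as np, cv2
from scipy.spatial.transform import Rotation as R
from workcell import status, read_camera, workorder, masks_of
def w2c(p):
    return p["world_from_camera"]
def proj(p,X,T=None):
    T=p["world_from_camera"] if T is None else T
    X=np.atleast_2d(np.asarray(X,float)); c=(X-T[:3,3])@T[:3,:3]; c=c*[1,-1,-1]
    return cv2.projectPoints(c,np.zeros(3),np.zeros(3),np.array(p["intrinsics"],float),np.array(p["D"],float))[0][:,0]
def ray(p,uv,T=None):
    T=p["world_from_camera"] if T is None else T
    n=cv2.undistortPoints(np.array([[uv]],float),np.array(p["intrinsics"],float),np.array(p["D"],float))[0,0]
    d=T[:3,:3]@np.array([n[0],-n[1],-1]); return T[:3,3],d/np.linalg.norm(d)
def onplane(p,uv,z,T=None):
    o,d=ray(p,uv,T); return o+d*(z-o[2])/d[2]
def wristT(p,s):
    T=np.eye(4);T[:3,:3]=R.from_rotvec(s["tcp_rot"]).as_matrix();T[:3,3]=s["tool_pos"]; return T@np.array(p["mount"])
E
python3 - <<'E'
from h import *
s=status.read_state(); print(s)
ims=[]
for n in("top","side"):
    p=read_camera(n); T=np.array(p["world_from_camera"]); print(n,T.round(3).tolist(),np.array(p["intrinsics"]).round(1).tolist(),p["D"])
    ims.append(p["color"][:,:,::-1])
    for o in("tin","inner_lid","outer_lid","knob","collar","spice_jar"):
        for m in masks_of(p,o)[:2]: print(n,o,round(m["score"],2),np.round(m["bbox"],1),m["mask"].sum())
for n,i in zip(("top","side"),ims): cv2.imwrite(f"pics/{n}0.png",i)
E
```

```text
pics
{'time': 0.0, 'q': array([ 1.08806704e+00,  2.64753241e-01,  1.60536925e+00,  6.47393806e-06,
        1.27369029e+00, -3.69016161e-02]), 'joint_vel': array([ 0.00090648, -0.00057783, -0.0014117 , -0.00120491, -0.0026948 ,
        0.00030284]), 'joint_torque': array([ 2.60794252e-03, -5.15118062e+01, -3.67304385e+01,  1.14694722e-04,
        1.28174003e-02,  9.49342706e-06]), 'tool_pos': array([0.29072717, 0.60837856, 0.22996452]), 'tcp_rot': array([-0.69439421, -3.06329706,  0.00336721]), 'wrist_force': array([-0.43481726,  0.50927979, -0.74888244]), 'torque': array([ 0.0158303 ,  0.04594622, -0.00191406]), 'grip_force': 0.0, 'width': 1.000017319887316}
top [[0.029, 0.983, -0.179, 0.379], [-1.0, 0.029, -0.006, -0.028], [-0.0, 0.179, 0.984, 1.415], [0.0, 0.0, 0.0, 1.0]] [[419.0, 0.0, 252.6], [0.0, 419.0, 186.7], [0.0, 0.0, 1.0]] [0.03091361 0.         0.         0.         0.        ]
top tin 0.87 [278.8 191.4 318.9 227. ] 798
top outer_lid 0.59 [172.6 193.6 213.7 230.8] 993
top knob 0.49 [186.8 207.2 196.4 221. ] 81
top collar 0.8 [176.8 194.7 212.2 231.3] 1099
top spice_jar 0.72 [288.2 203.1 305.7 222.1] 196
side [[-0.917, 0.349, -0.196, 0.353], [-0.4, -0.793, 0.46, 0.582], [0.005, 0.5, 0.866, 1.235], [0.0, 0.0, 0.0, 1.0]] [[449.5, 0.0, 252.9], [0.0, 449.5, 191.5], [0.0, 0.0, 1.0]] [-0.0581788  0.         0.         0.         0.       ]
side tin 0.73 [268.3 151.6 303.9 191.9] 874
side inner_lid 0.73 [235.6 258.6 255.7 274.8] 165
side inner_lid 0.25 [316.  110.9 349.3 137.7] 677
side outer_lid 0.72 [224.5 251.2 273.3 296.7] 1519
side outer_lid 0.36 [315.6 113.7 349.6 136.6] 649
side knob 0.67 [240.8 261.3 255.6 276.3] 150
side knob 0.17 [255.2  90.8 295.3 122. ] 645
side collar 0.75 [226.8 253.3 268.9 296.1] 1349
side spice_jar 0.81 [279.  152.5 295.4 178.5] 322
side spice_jar 0.63 [158.5 237.6 191.1 261.4] 610
```

```bash
python3 -c "
import cv2,numpy as np
cv2.imwrite('pics/a.png',cv2.resize(np.vstack([cv2.imread('pics/top0.png'),cv2.imread('pics/side0.png')]),(400,600),interpolation=cv2.INTER_AREA))"
```

```text
(no output)
```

View pics/top0.png

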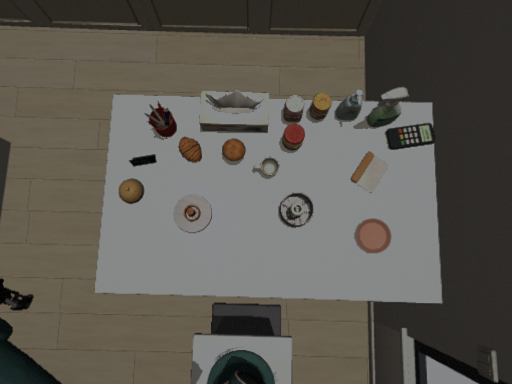

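View pics/side0.png

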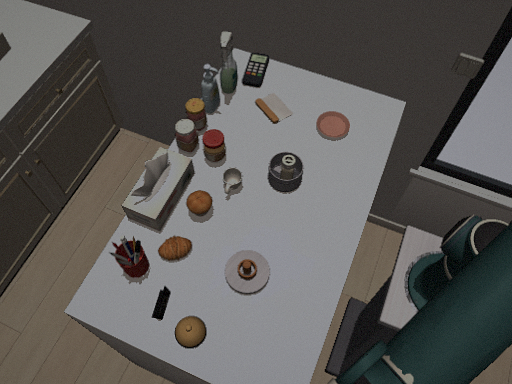

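The top view shows the tin with the jar at about (296,210) and the lid pair at about (193,214), left. The side view has the tin at (286,170) and the lids at (247,271). Both agree with the network boxes. Next I fit positions from the outlines.

```bash
cat >> h.py <<'E'
from scipy.optimize import least_squares
def circ(r,z,n=40):
    a=np.linspace(0,2*np.pi,n,endpoint=False); return np.c_[r*np.cos(a),r*np.sin(a),0*a+z]
MODEL={"tin":np.r_[circ(.054,0),circ(.054,.068)],"jar":np.r_[circ(.0205,.005),circ(.0205,.110)],
"jarc":np.r_[circ(.0205,0),circ(.0205,.105)],
"lid":np.r_[circ(.064,.006),circ(.064,.021),circ(.012,.073)],"knob":circ(.012,.073)}
def bb(q): return np.r_[q.min(0),q.max(0)]
def fit(obs,model,x0,dz=0):
    # obs: list of (pic,T,bbox)
    def f(x): return np.concatenate([bb(proj(p,MODEL[model]+[x[0],x[1],dz],T))-b for p,T,b in obs])
    r=least_squares(f,x0,loss="soft_l1"); return r.x,f(r.x)
def bbox(m):
    y,x=np.nonzero(m); return np.array([x.min(),y.min(),x.max()+1,y.max()+1])-.0
E
python3 - <<'E'
from h import *
P={n:read_camera(n) for n in("top","side")}
def best(p,n): return masks_of(p,n)[0]["mask"]
ot,ol,oj,ok=[],[],[],[]
for n,p in P.items():
    T=np.array(p["world_from_camera"])
    t=best(p,"tin");j=best(p,"spice_jar");l=best(p,"outer_lid")|best(p,"collar")|best(p,"knob"); k=best(p,"knob")
    g=cv2.cvtColor(p["color"],cv2.COLOR_RGB2GRAY)
    jb=bbox(j); oj.append((p,T,jb)); ot.append((p,T,bbox(t))); ol.append((p,T,bbox(l)))
    print(n,bbox(t),jb,bbox(l),bbox(k))
for nm,o,m,x0 in(("tin",ot,"tin",[.5,-.2]),("jar",oj,"jar",[.5,-.2]),("lid",ol,"lid",[.5,.2])):
    x,r=fit(o,m,x0); print(nm,x.round(4),r.round(1))
    for q in o: print(fit([q],m,x0)[0].round(4))
E
```

```text
Traceback (most recent call last):
IndexError: list index out of range
```

```bash
cat > fit0.py <<'E'
from h import *
ot,ol,oj=[],[],[]
for n in("top","side"):
  for k in range(2):
    p=read_camera(n); T=np.array(p["world_from_camera"])
    def best(nm):
        r=masks_of(p,nm); return r[0]["mask"] if r and r[0]["score"]>.4 else np.zeros((384,512),bool)
    t=best("tin");j=best("spice_jar");l=best("outer_lid")|best("collar")
    for m,o in((t,ot),(j,oj),(l,ol)):
        if m.any(): o.append((p,T,bbox(m)))
for nm,o,m,x0 in(("tin",ot,"tin",[.5,-.2]),("jar",oj,"jar",[.5,-.2]),("lid",ol,"lid",[.5,.2])):
    x,r=fit(o,m,x0); print(nm,x.round(4),r.round(1))
    for q in o: print(q[2],fit([q],m,x0)[0].round(4))
E
python3 fit0.py
```

```text
tin [ 0.558  -0.1644] [-0.6 -1.6 -0.9  0.4 -0.6 -0.6 -0.9 -0.6  0.3 -0.5  0.8 -0.2  1.3 -0.5
  0.8 -1.2]
[279. 193. 314. 226.] [ 0.5559 -0.1669]
[279. 192. 314. 227.] [ 0.556  -0.1669]
[268. 152. 303. 192.] [ 0.559  -0.1626]
[267. 152. 303. 193.] [ 0.5597 -0.1601]
jar [ 0.5507 -0.1614] [-0.5 -1.1  0.3  0.4 -0.5 -1.1  0.3 -0.6 -0.6 -0.9  1.   3.5  0.4 -1.9
  2.   3.5]
[288. 203. 303. 218.] [ 0.5495 -0.1616]
[288. 203. 303. 219.] [ 0.548  -0.1617]
[281. 155. 295. 180.] [ 0.5532 -0.1657]
[280. 156. 294. 180.] [ 0.5554 -0.1627]
lid [0.5363 0.1803] [-0.5  0.2 -0.8 -0.3 -1.5  0.2 -0.8 -0.3  0.3 -0.3  0.4 -0.8  1.3 -0.3
 -0.6 -1.8]
[173. 194. 212. 233.] [0.5362 0.1781]
[174. 194. 212. 233.] [0.5362 0.1765]
[225. 250. 270. 295.] [0.5365 0.1821]
[224. 250. 271. 296.] [0.5358 0.1837]
```

Call:
drive_tool(rows=[[0, 0, 7.16, -0.03, 0, 0, 1], [0, 0, 7.16, -0.03, 0, 0, 1], [0, 0, 7.16, -0.03, 0, 0, 1], [0, 0, 7.16, -0.03, 0, 0, 1], [0, 0, 7.16, -0.03, 0, 0, 1], [0, 0, 7.16, -0.03, 0, 0, 1], [0, 0, 7.16, -0.03, 0, 0, 1], [0, 0, 7.16, -0.03, 0, 0, 1]], force=40)

```text
time: 2.57
tool_pos: [0.4383, 0.4299, 0.2313]
tcp_rot: [2.086, 2.349, 0.001]
wrist_force: [0.2, -0.6, -0.4]
width: 0.997
grip_force: 0.0
```

Call:
drive_tool(rows=[[0, 0, 7.16, -0.03, 0.01, 0, 1], [0, 0, 0, -0.035, 0.01, 0, 1], [0, 0, 0, -0.035, 0, 0, 1], [0, 0, 0, 0, 0, 0, 1]])

```text
time: 2.9
tool_pos: [0.4611, 0.3272, 0.2311]
tcp_rot: [2.224, 2.216, -0.005]
wrist_force: [0.4, -0.6, -0.2]
width: 1.0
grip_force: 0.0
```

Call:
drive_tool(rows=[[0, 0, 0, -0.036, 0.015, 0, 1], [0, 0, 0, -0.036, 0.015, 0, 1], [0, 0, 0, -0.036, 0.015, 0, 1], [0, 0, 0, -0.036, 0.015, 0, 1], [0, 0, 0, 0, 0, 0, 1], [0, 0, 0, 0, 0, 0, 1]])

```text
time: 3.4
tool_pos: [0.5217, 0.1873, 0.2315]
tcp_rot: [-2.225, -2.217, -0.001]
wrist_force: [0.2, 0.1, -0.0]
width: 0.997
grip_force: 0.0
```

```bash
python3 - <<'E'
from h import *
s=status.read_state();p=read_camera("wrist");cv2.imwrite("pics/w1.png",p["color"][:,:,::-1])
T=wristT(p,s);print(s["tool_pos"],s["q"].round(2),T.round(3).tolist())
for o in("outer_lid","collar","knob","inner_lid"):
    for m in masks_of(p,o)[:1]: print(o,m["score"],bbox(m["mask"]))
print(bb(proj(p,MODEL["lid"]+[.536,.180,0],T)),bb(proj(p,MODEL["knob"]+[.536,.180,0],T)))
E
```

```text
[0.52169794 0.18725832 0.23147284] [0.3  0.04 1.86 0.   1.24 0.3 ] [[1.0, 0.004, 0.001, 0.524], [-0.005, 0.953, 0.304, 0.265], [0.0, -0.304, 0.953, 0.375], [0.0, 0.0, 0.0, 1.0]]
outer_lid 0.85 [208. 102. 329. 221.]
collar 0.72 [209. 101. 329. 220.]
knob 0.94 [248. 148. 289. 189.]
inner_lid 0.86 [248. 148. 288. 189.]
[203.8391434  100.95462644 325.2304602  220.37961715] [253.29754882 164.65622081 279.72824599 190.1095506 ]
```

View pics/w1.png

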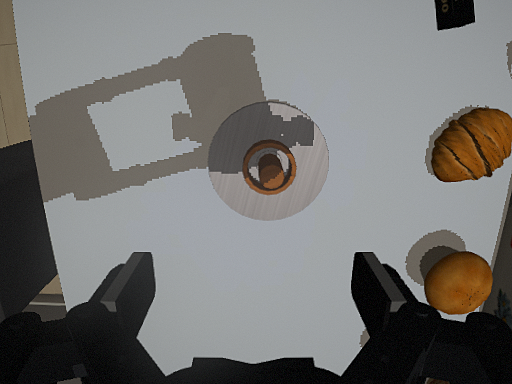

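The wrist view shows the lid disc at (268,161), with the wooden knob inside the collar at (268,168). It is about 4 px right of the prediction, so x is about 0.540. Now the same view over the tin.

Call:
drive_tool(rows=[[0, 0, 0, -0.038, 0.003, 0, 1], [0, 0, 0, -0.038, 0.003, 0, 1], [0, 0, 0, -0.038, 0.003, 0, 1], [0, 0, 0, -0.038, 0.003, 0, 1], [0, 0, 0, -0.038, 0.003, 0, 1], [0, 0, 0, -0.038, 0.003, 0, 1], [0, 0, 0, -0.038, 0.003, 0, 1], [0, 0, 0, -0.038, 0.003, 0, 1]])

```text
time: 4.32
tool_pos: [0.5452, -0.1158, 0.2315]
tcp_rot: [2.218, 2.224, 0.001]
wrist_force: [0.7, -0.1, -0.1]
width: 0.998
grip_force: 0.0
```

Call:
drive_tool(rows=[[0, 0, 0, -0.038, 0, 0, 1], [0, 0, 0, 0, 0, 0, 1], [0, 0, 0, 0, 0, 0, 1]])

```text
time: 4.57
tool_pos: [0.5452, -0.1541, 0.2311]
tcp_rot: [-2.223, -2.219, -0.0]
wrist_force: [0.6, 0.4, 0.6]
width: 0.999
grip_force: 0.0
```

```bash
cat > w.py <<'E'
from h import *
import sys
s=status.read_state();p=read_camera("wrist");cv2.imwrite(f"pics/{sys.argv[1]}.png",p["color"][:,:,::-1])
T=wristT(p,s);print(s["tool_pos"].round(4),s["tcp_rot"].round(4),s["wrist_force"].round(2))
for nm,mod,x0 in(("tin","tin",[.558,-.164]),("spice_jar","jar",[.551,-.162]),("outer_lid","lid",[.54,.18])):
    for m in masks_of(p,nm)[:1]:
        b=bbox(m["mask"]); x,r=fit([(p,T,b)],mod,x0); print(nm,round(m["score"],2),b,x.round(4),r.round(1))
E
python3 w.py w2
```

```text
[ 0.5452 -0.1541  0.2311] [-2.2230e+00 -2.2193e+00 -1.0000e-04] [0.63 0.38 0.58]
tin 0.92 [209. 113. 325. 235.] [ 0.5602 -0.1656] [-0.3  1.2  0.3 -1.1]
spice_jar 0.58 [235. 143. 285. 214.] [ 0.5528 -0.1618] [-0.5 -0.4  0.5  0.4]
```

View pics/w2.png

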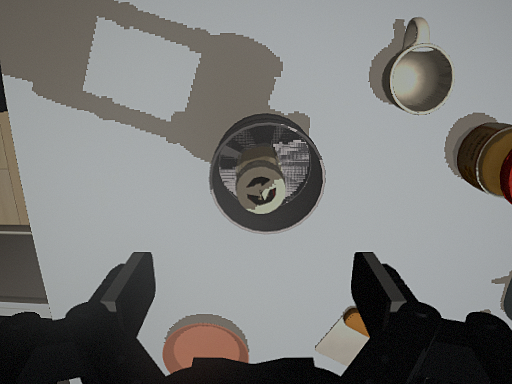

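The view shows the tin at (267,174) and the jar cap at (260,190), standing freely near the middle. Both fits agree with the fixed cameras to within 2 mm.

Call:
drive_tool(rows=[[0, 0, 0, -0.008, 0.008, 0.03, 1], [0, 0, 0, 0, 0, 0.035, 1], [0, 0, 0, 0, 0, 0.035, 1], [0, 0, 0, 0, 0, 0.035, 1], [0, 0, 0, 0, 0, 0.024, 1], [0, 0, 0, 0, 0, 0, 1], [0, 0, 0, 0, 0, 0, 0.3], [0, 0, 0, 0, 0, 0, 0.3]], force=30)

```text
time: 5.43
tool_pos: [0.5545, -0.1609, 0.074]
tcp_rot: [2.218, 2.222, 0.002]
wrist_force: [-0.0, -0.3, 1.2]
width: 0.748
grip_force: 0.0
```

Call:
drive_tool(rows=[[0, 0, 0, 0, 0, 0, 0.2], [0, 0, 0, 0, 0, 0, 0.2], [0, 0, 0, 0, 0, 0, 0.2], [0, 0, 0, 0, 0, 0, 0.2]])

```text
time: 5.77
tool_pos: [0.5547, -0.1619, 0.0754]
tcp_rot: [2.218, 2.219, 0.003]
wrist_force: [-1.1, 0.6, 5.2]
width: 0.483
grip_force: 29.4
```

Call:
drive_tool(rows=[[0, 0, 0, 0, 0, -0.01, 0.2], [0, 0, 0, 0, 0, -0.025, 0.2], [0, 0, 0, 0, 0, -0.03, 0.2], [0, 0, 0, 0, 0, -0.03, 0.2], [0, 0, 0, 0, 0, -0.02, 0.2], [0, 0, 0, 0.01, -0.005, 0, 0.2], [0, 0, 0, 0.025, -0.015, 0, 0.2], [0, 0, 0, 0.03, -0.02, 0, 0.2]])

```text
time: 6.43
tool_pos: [0.5138, -0.0967, 0.1886]
tcp_rot: [2.222, 2.217, 0.003]
wrist_force: [0.2, 1.2, -0.9]
width: 0.48
grip_force: 30.4
```

Call:
drive_tool(rows=[[0, 0, 0, 0.03, -0.02, 0, 0.2], [0, 0, 0, 0.03, -0.02, 0, 0.2], [0, 0, 0, 0.025, -0.02, 0, 0.2], [0, 0, 0, 0.01, -0.005, 0.02, 0.2], [0, 0, 0, 0, 0, 0.035, 0.2], [0, 0, 0, 0, 0, 0.03, 0.2], [0, 0, 0, 0, 0, 0.015, 0.2], [0, 0, 0, 0, 0, 0, 0.2]])

```text
time: 7.1
tool_pos: [0.4434, -0.0007, 0.0833]
tcp_rot: [-2.216, -2.218, 0.009]
wrist_force: [-1.0, -0.7, -1.2]
width: 0.483
grip_force: 30.5
```

Call:
drive_tool(rows=[[0, 0, 0, 0, 0, 0.005, 0.2], [0, 0, 0, 0, 0, 0.004, 0.2], [0, 0, 0, 0, 0, 0.001, 0.2], [0, 0, 0, 0, 0, 0, 0.2]])

```text
time: 7.43
tool_pos: [0.4489, -0.0015, 0.0782]
tcp_rot: [2.22, 2.221, 0.002]
wrist_force: [-0.6, 0.5, -1.3]
width: 0.486
grip_force: 30.5
```

Call:
drive_tool(rows=[[0, 0, 0, 0, 0, 0.001, 0.2], [0, 0, 0, 0, 0, 0.001, 0.2], [0, 0, 0, 0, 0, 0, 0.2]])

```text
time: 7.68
tool_pos: [0.4483, -0.0015, 0.0756]
tcp_rot: [2.221, 2.221, 0.001]
wrist_force: [-0.1, 0.4, -1.5]
width: 0.484
grip_force: 30.5
```

Call:
drive_tool(rows=[[0, 0, 0, 0, 0, 0.002, 0.2], [0, 0, 0, 0, 0, 0.001, 0.2], [0, 0, 0, 0, 0, 0, 0.2]])

```text
time: 7.93
tool_pos: [0.4477, -0.0014, 0.072]
tcp_rot: [-2.221, -2.221, 0.001]
wrist_force: [0.2, -0.6, -1.1]
width: 0.483
grip_force: 30.5
```

Call:
drive_tool(rows=[[0, 0, 0, 0, 0, 0.001, 0.2], [0, 0, 0, 0, 0, 0, 0.2]])

```text
time: 8.1
tool_pos: [0.4478, -0.0014, 0.0711]
tcp_rot: [-2.221, -2.222, 0.0]
wrist_force: [-0.8, 0.8, -0.7]
width: 0.484
grip_force: 30.5
```

Call:
drive_tool(rows=[[0, 0, 0, 0, 0, 0.001, 0.2], [0, 0, 0, 0, 0, 0.001, 0.2], [0, 0, 0, 0, 0, 0, 0.2]])

```text
time: 8.35
tool_pos: [0.4484, -0.0014, 0.0704]
tcp_rot: [2.221, 2.222, 0.0]
wrist_force: [-3.2, -0.1, 6.6]
width: 0.482
grip_force: 32.5
```

Contact: 6.6 N upward. Releasing.

Call:
drive_tool(rows=[[0, 0, 0, 0, 0, 0, 0.6], [0, 0, 0, 0, 0, 0, 0.8], [0, 0, 0, 0, 0, 0, 1], [0, 0, 0, 0, 0, 0, 1], [0, 0, 0, 0, 0, -0.02, 1], [0, 0, 0, 0, 0, -0.04, 1], [0, 0, 0, 0, 0, -0.04, 1], [0, 0, 0, 0, 0, -0.04, 1]])

```text
time: 9.02
tool_pos: [0.4471, -0.0014, 0.2101]
tcp_rot: [-2.22, -2.221, 0.002]
wrist_force: [0.9, -0.8, 0.8]
width: 0.997
grip_force: 0.0
```

Call:
drive_tool(rows=[[0, 0, 0, 0.03, 0.013, -0.005, 1], [0, 0, 0, 0.03, 0.013, 0, 1], [0, 0, 0, 0.03, 0.013, 0, 1], [0, 0, 0, 0.03, 0.013, 0, 1], [0, 0, 0, 0.03, 0.013, 0, 1], [0, 0, 0, 0.03, 0.012, 0, 1], [0, 0, 0, 0, 0, 0, 1], [0, 0, 0, 0, 0, 0, 1]])

```text
time: 9.68
tool_pos: [0.525, 0.1799, 0.2137]
tcp_rot: [-2.218, -2.225, 0.002]
wrist_force: [0.9, -0.7, -0.4]
width: 0.995
grip_force: 0.0
```

```bash
python3 w.py w3; python3 - <<'E'
from h import *
for n in("top","side"):
    p=read_camera(n);T=np.array(p["world_from_camera"])
    for m in masks_of(p,"spice_jar")[:1]:
        b=bbox(m["mask"]);print(n,m["score"],b,*fit([(p,T,b)],"jarc",[.45,0]))
    cv2.imwrite(f"pics/{n}3.png",p["color"][:,:,::-1])
E
```

```text
[0.525  0.1799 0.2137] [-2.2178e+00 -2.2245e+00  1.6000e-03] [ 0.91 -0.68 -0.43]
spice_jar 0.85 [151. 289. 206. 376.] [0.4517 0.0058] [-0.9 -4.5  1.4  6. ]
outer_lid 0.7 [202.  94. 330. 221.] [0.5399 0.1799] [-0.   0.4  0.  -0.5]
top 0.54 [239. 235. 252. 249.] [ 0.44355342 -0.00398283] [-0.12686842 -0.19949705  0.13711787  0.21244122]
side 0.95 [293. 212. 309. 239.] [0.44607241 0.00371468] [-0.8408908  -0.66185921  0.75192043  0.65805828]
```

Jar confirmed upright and clear at about (0.447, 0.000). Lid pair is at (0.540, 0.180); now gripping the knob.

Call:
drive_tool(rows=[[0, 0, 0, 0, 0.015, 0.03, 1], [0, 0, 0, 0, 0, 0.04, 1], [0, 0, 0, 0, 0, 0.04, 0.7], [0, 0, 0, 0, 0, 0.035, 0.6], [0, 0, 0, 0, 0, 0.02, 0.6], [0, 0, 0, 0, 0, 0, 0.6], [0, 0, 0, 0, 0, 0, 0.6]], force=60)

```text
time: 10.67
tool_pos: [0.5388, 0.1779, 0.0482]
tcp_rot: [-2.221, -2.22, 0.004]
wrist_force: [0.3, 0.0, 1.0]
width: 0.598
grip_force: 0.0
```

Call:
drive_tool(rows=[[0, 0, 0, 0.002, 0.001, 0, 0.5], [0, 0, 0, 0, 0, 0, 0.4], [0, 0, 0, 0, 0, 0, 0.3], [0, 0, 0, 0, 0, 0, 0.15], [0, 0, 0, 0, 0, 0, 0.15], [0, 0, 0, 0, 0, 0, 0.1], [0, 0, 0, 0, 0, 0, 0.1], [0, 0, 0, 0, 0, 0, 0.1]])

```text
time: 11.33
tool_pos: [0.542, 0.1812, 0.0519]
tcp_rot: [2.22, 2.221, 0.004]
wrist_force: [-3.3, 0.5, 6.3]
width: 0.257
grip_force: 58.7
```

```bash
python3 - <<'E'
from h import *
s=status.read_state();p=read_camera("wrist");cv2.imwrite("pics/w4.png",p["color"][:,:,::-1]);print(s["tool_pos"],s["wrist_force"])
E
```

```text
[0.54202929 0.18120086 0.05187607] [-3.33512421  0.51579261  6.33387588]
```

View pics/w4.png

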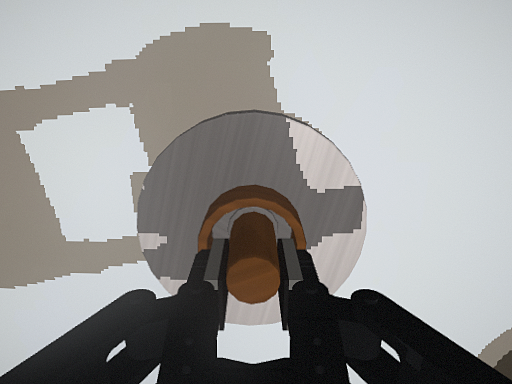

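The view shows the pads on both sides of the knob, whose top is at (253,280). The width reads slightly small, so I check the knob's offset from the pad.

```bash
python3 - <<'E'
from h import *
s=status.read_state();p=read_camera("wrist");T=wristT(p,s)
print(s["tool_pos"],s["width"])
print("top face predicted",bb(proj(p,MODEL["knob"]+[.542,.1805,0],T)))
c=p["color"].astype(int); hsv=cv2.cvtColor(p["color"],cv2.COLOR_RGB2HSV)
print("obs px ~ 225-282 x 257-304")
print(fit([(p,T,np.array([226.,257,281,304]))],"knob",[.54,.18]))
for y in (.17,.18,.19): print(y,onplane(p,(253,280),.073,T), )
# plate outline
for m in masks_of(p,"outer_lid")[:1]: print(m["score"],bbox(m["mask"]))
print(bb(proj(p,circ(.064,.021)+[.542,.1805,0],T)))
E
```

```text
[0.54199494 0.18118327 0.05183204] 0.2593109446869369
top face predicted [219.22733788 255.62718567 277.78065241 306.01449774]
obs px ~ 225-282 x 257-304
(array([0.54405288, 0.18038667]), array([-1.76198121, -1.12872952,  1.77362913,  2.22830745]))
0.17 [0.54384319 0.18126275 0.073     ]
0.18 [0.54384319 0.18126275 0.073     ]
0.19 [0.54384319 0.18126275 0.073     ]
0.62 [138. 110. 367. 326.]
[133.78429119 110.7775563  364.81081291 324.19033464]
```

Call:
drive_tool(rows=[[0, 0, 0, 0, 0, -0.005, 0.1], [0, 0, 0, 0, 0, -0.01, 0.1], [0, 0, 0, 0, 0, -0.02, 0.1], [0, 0, 0, 0, 0, -0.025, 0.1], [0, 0, 0, 0, 0, -0.025, 0.1], [0, 0, 0, 0, 0, -0.025, 0.1], [0, 0, 0, 0, 0, -0.015, 0.1], [0, 0, 0, 0, 0, -0.008, 0.1]])

```text
time: 12.15
tool_pos: [0.5428, 0.181, 0.1863]
tcp_rot: [2.219, 2.22, 0.008]
wrist_force: [0.2, 0.4, -2.5]
width: 0.258
grip_force: 59.2
```

Call:
drive_tool(rows=[[0, 0, 0, -0.01, 0, 0, 0.1], [0, 0, 0, -0.02, 0, 0, 0.1], [0, 0, 0, -0.03, 0.003, 0, 0.1], [0, 0, 0, -0.03, 0.003, 0, 0.1], [0, 0, 0, -0.03, 0.003, 0, 0.1], [0, 0, 0, -0.03, 0.003, 0, 0.1], [0, 0, 0, -0.03, 0.003, 0, 0.1], [0, 0, 0, -0.03, 0.003, 0, 0.1]])

```text
time: 12.82
tool_pos: [0.5574, -0.0314, 0.1804]
tcp_rot: [-2.22, -2.22, 0.004]
wrist_force: [0.2, 0.0, -2.7]
width: 0.257
grip_force: 59.1
```

Call:
drive_tool(rows=[[0, 0, 0, -0.03, 0.001, 0, 0.1], [0, 0, 0, -0.03, 0, 0, 0.1], [0, 0, 0, -0.03, 0, 0, 0.1], [0, 0, 0, -0.025, 0, 0, 0.1], [0, 0, 0, -0.015, 0, 0, 0.1], [0, 0, 0, -0.005, 0, 0, 0.1], [0, 0, 0, 0, 0, 0, 0.1], [0, 0, 0, 0, 0, 0, 0.1]])

```text
time: 13.48
tool_pos: [0.5595, -0.1636, 0.1815]
tcp_rot: [-2.22, -2.22, 0.0]
wrist_force: [-0.5, -0.7, -3.3]
width: 0.258
grip_force: 59.1
```

Call:
drive_tool(rows=[[0, 0, 0, -0.001, 0.002, 0.01, 0.1], [0, 0, 0, 0, 0, 0.015, 0.1], [0, 0, 0, 0, 0, 0.015, 0.1], [0, 0, 0, 0, 0, 0.008, 0.1], [0, 0, 0, 0, 0, 0, 0.1], [0, 0, 0, 0, 0, 0, 0.1]])

```text
time: 13.98
tool_pos: [0.5616, -0.1643, 0.1334]
tcp_rot: [-2.218, -2.222, 0.001]
wrist_force: [0.8, -0.5, -3.0]
width: 0.26
grip_force: 59.2
```

```bash
python3 - <<'E'
from h import *
s=status.read_state();print(s["tool_pos"],s["tcp_rot"],s["wrist_force"])
p=read_camera("wrist");T=wristT(p,s); w=p["color"]
tin=np.array([.5615,-.165,0]);zb=s["tool_pos"][2]-.052
c=[]
for n in("side",):
    q=read_camera(n); im=q["color"][:,:,::-1].copy(); T2=np.array(q["world_from_camera"])
    im=im[100:260,200:380]; im=cv2.resize(im,None,fx=4,fy=4,interpolation=cv2.INTER_CUBIC)
    for r,z,col in((.054,.068,(0,255,0)),(.054,0,(0,255,0)),(.064,zb+.006,(0,0,255)),(.064,zb+.021,(0,0,255))):
        for u in proj(q,circ(r,z,90)+tin,T2): cv2.circle(im,tuple(((u-[200,100])*4).astype(int)),1,col,-1)
    cv2.imwrite("pics/s5.png",im[:600,:800])
print(fit([(p,T,bbox(masks_of(p,"outer_lid")[0]["mask"]))],"lid",[.56,-.165],zb))
E
```

```text
[ 0.56160605 -0.16430835  0.1334021 ] [-2.21847290e+00 -2.22196924e+00  1.09495763e-03] [ 0.84717227 -0.54682524 -3.01739817]Traceback (most recent call last):
  File "<stdin>", line 12, in <module>
IndexError: list index out of range
```

View pics/s5.png

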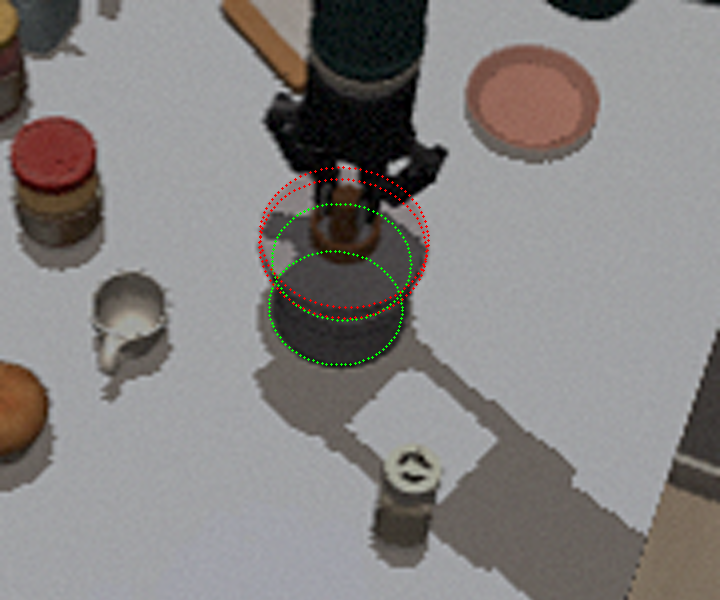

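The side crop shows the lid hovering over the tin. The tin body spans 272-409, about 4 crop px right of the green model, and the jar stands upright at (405,505). I look closer without the overlay, using both cameras.

```bash
python3 - <<'E'
from h import *
out=[]
for n,(x0,y0) in(("side",(258,132)),("top",(268,180))):
    im=np.mean([read_camera(n)["color"].astype(float) for _ in range(4)],0).astype(np.uint8)
    im=im[y0:y0+60,x0:x0+50,::-1]
    im=cv2.resize(im,None,fx=8,fy=8,interpolation=cv2.INTER_CUBIC)
    im=np.clip(im.astype(float)*1.7,0,255).astype(np.uint8)
    for k in range(0,60,10):
        cv2.putText(im,str(y0+k),(0,k*8+4),0,.35,(0,255,0),1); cv2.line(im,(25,k*8),(30,k*8),(0,255,0),1)
        if k<50: cv2.putText(im,str(x0+k),(k*8,475),0,.35,(0,255,255),1); cv2.line(im,(k*8,455),(k*8,460),(0,255,255),1)
    out.append(im)
cv2.imwrite("pics/c6.png",np.hstack(out))
E
```

```text
(no output)
```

View pics/c6.png

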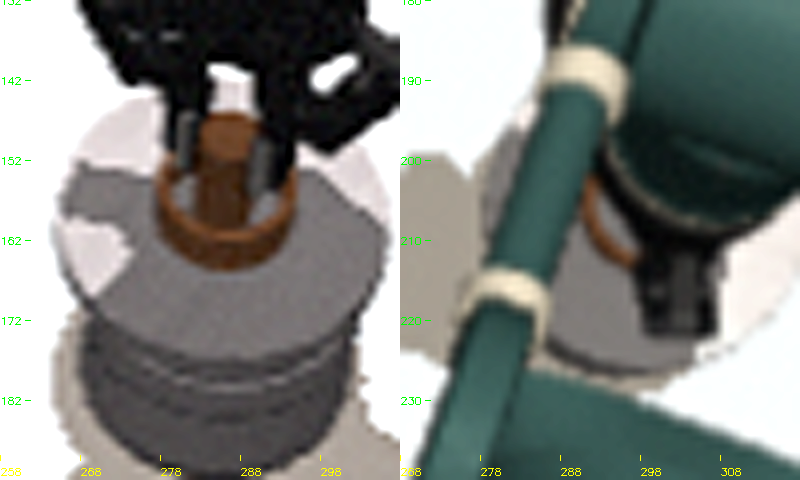

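Side crop: the lid spans columns 264.5-307 and the tin 268-302.4, so they are coaxial to within about 2 mm. I nudge 1.5 mm in -x and lower gently.

Call:
drive_tool(rows=[[0, 0, 0, -0.0005, -0.0015, 0.005, 0.1], [0, 0, 0, 0, 0, 0.005, 0.1], [0, 0, 0, 0, 0, 0.004, 0.1], [0, 0, 0, 0, 0, 0.002, 0.1], [0, 0, 0, 0, 0, 0, 0.1]])

```text
time: 14.95
tool_pos: [0.5597, -0.1656, 0.117]
tcp_rot: [-2.22, -2.22, 0.001]
wrist_force: [-0.7, -0.6, -3.1]
width: 0.259
grip_force: 59.2
```

Call:
drive_tool(rows=[[0, 0, 0, 0, 0, 0.002, 0.1], [0, 0, 0, 0, 0, 0.002, 0.1], [0, 0, 0, 0, 0, 0, 0.1]])

```text
time: 15.2
tool_pos: [0.5603, -0.1658, 0.1139]
tcp_rot: [-2.221, -2.221, 0.0]
wrist_force: [0.6, -0.8, -2.9]
width: 0.259
grip_force: 59.3
```

Call:
drive_tool(rows=[[0, 0, 0, 0, 0, 0.003, 0.1], [0, 0, 0, 0, 0, 0.002, 0.1], [0, 0, 0, 0, 0, 0.001, 0.1], [0, 0, 0, 0, 0, 0, 0.1]])

```text
time: 15.53
tool_pos: [0.5603, -0.1658, 0.1078]
tcp_rot: [-2.221, -2.221, 0.0]
wrist_force: [-1.4, 1.0, -3.7]
width: 0.258
grip_force: 59.2
```

Call:
drive_tool(rows=[[0, 0, 0, 0, 0, 0.001, 0.1], [0, 0, 0, 0, 0, 0.001, 0.1], [0, 0, 0, 0, 0, 0, 0.1]])

```text
time: 15.78
tool_pos: [0.5604, -0.1658, 0.1061]
tcp_rot: [-2.221, -2.222, 0.0]
wrist_force: [-0.6, 0.9, -3.1]
width: 0.259
grip_force: 59.1
```

Call:
drive_tool(rows=[[0, 0, 0, 0, 0, 0.001, 0.1], [0, 0, 0, 0, 0, 0, 0.1]])

```text
time: 15.95
tool_pos: [0.5604, -0.1659, 0.1059]
tcp_rot: [-2.221, -2.222, 0.0]
wrist_force: [-4.4, 0.6, 3.0]
width: 0.256
grip_force: 59.7
```

Call:
drive_tool(rows=[[0, 0, 0, 0, 0, 0.001, 0.1], [0, 0, 0, 0, 0, 0, 0.1]])

```text
time: 16.12
tool_pos: [0.5603, -0.1658, 0.1058]
tcp_rot: [-2.221, -2.222, 0.0]
wrist_force: [-7.4, 1.8, 8.4]
width: 0.26
grip_force: 60.6
```

Seated at the expected height. Releasing.

Call:
drive_tool(rows=[[0, 0, 0, 0, 0, 0, 0.3], [0, 0, 0, 0, 0, 0, 0.4], [0, 0, 0, 0, 0, 0, 0.6], [0, 0, 0, 0, 0, 0, 0.6], [0, 0, 0, 0, 0, -0.015, 0.7], [0, 0, 0, 0, 0, -0.025, 1], [0, 0, 0, 0, 0, -0.02, 1], [0, 0, 0, 0, 0, 0, 1]])

```text
time: 16.78
tool_pos: [0.5641, -0.1671, 0.1694]
tcp_rot: [2.215, 2.216, 0.006]
wrist_force: [0.5, -0.3, -0.3]
width: 0.997
grip_force: 0.0
```

```bash
python3 - <<'E'
from h import *
s=status.read_state();p=read_camera("wrist");T=wristT(p,s);print(s["tool_pos"],s["wrist_force"])
im=p["color"][:,:,::-1].copy()
for m in masks_of(p,"outer_lid")[:1]:
    b=bbox(m["mask"]);print(m["score"],b,fit([(p,T,b)],"lid",[.56,-.165],.054))
for r,z,col in((.064,.075,(0,0,255)),(.027,.097,(0,255,0)),(.012,.127,(255,0,0))):
    for u in proj(p,circ(r,z,80)+[.5603,-.1665,0],T): cv2.circle(im,tuple(u.astype(int)),1,col,-1)
cv2.imwrite("pics/w7.png",im)
E
```

```text
[ 0.56413356 -0.16712488  0.16938695] [ 0.47032073 -0.33021474 -0.34794492]
0.65 [157.  99. 334. 268.] (array([ 0.56159259, -0.16642206]), array([ 0.52280794, -0.24577247, -0.53220122,  0.22304711]))
```

View pics/w7.png

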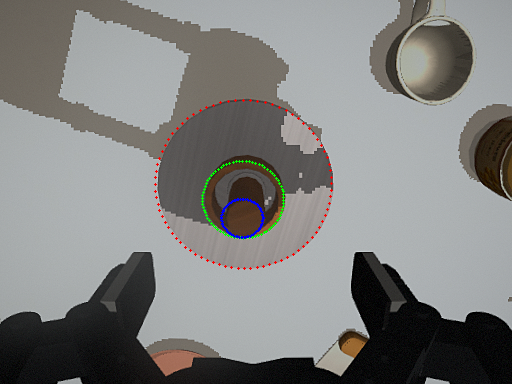

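The overlay matches the plate, collar and knob, so the pair is level and seated, with its axis at about (0.561,-0.1665). Next the collar.

Call:
drive_tool(rows=[[0, 0, 0, 0, 0, 0.02, 1], [0, 0, 0, 0, 0, 0.02, 1], [0, 0, 0, 0, 0, 0.01, 1], [0, 0, 0, 0, 0, 0, 1], [0, 0, 0, 0, 0, 0, 1]])

```text
time: 17.3
tool_pos: [0.5593, -0.1655, 0.1126]
tcp_rot: [-2.219, -2.22, 0.002]
wrist_force: [0.1, 0.3, 0.6]
width: 1.001
grip_force: 0.0
```

Call:
drive_tool(rows=[[0, 0, 0, -0.001, 0.001, 0.012, 1], [0, 0, 0, 0, 0, 0.012, 1], [0, 0, 0, 0, 0, 0.006, 1], [0, 0, 0, 0, 0, 0.003, 1], [0, 0, 0, 0, 0, 0, 1], [0, 0, 0, 0, 0, 0, 1]], force=40)

```text
time: 17.8
tool_pos: [0.5615, -0.1669, 0.0811]
tcp_rot: [-2.221, -2.222, 0.0]
wrist_force: [0.2, -0.1, 0.4]
width: 1.0
grip_force: 0.0
```

Call:
drive_tool(rows=[[0, 0, 0, 0, 0, 0.002, 0.85], [0, 0, 0, 0, 0, 0, 0.75], [0, 0, 0, 0, 0, 0, 0.7], [0, 0, 0, 0, 0, 0, 0.65], [0, 0, 0, 0, 0, 0, 0.6], [0, 0, 0, 0, 0, 0, 0.5], [0, 0, 0, 0, 0, 0, 0.4], [0, 0, 0, 0, 0, 0, 0.4]])

```text
time: 18.47
tool_pos: [0.5616, -0.167, 0.0801]
tcp_rot: [2.221, 2.222, -0.0]
wrist_force: [-2.8, -0.0, 4.9]
width: 0.617
grip_force: 41.7
```

Call:
drive_tool(rows=[[0, 0, 0, 0, 0, -0.003, 0.4], [0, 0, 0, 0, 0, -0.004, 0.4], [0, 0, 0, 0, 0, -0.006, 0.4], [0, 0, 0, 0, 0, -0.008, 0.4], [0, 0, 0, 0, 0, -0.01, 0.4], [0, 0, 0, 0, 0, -0.015, 0.4], [0, 0, 0, 0, 0, -0.02, 0.4], [0, 0, 0, 0, 0, -0.02, 0.4]])

```text
time: 19.13
tool_pos: [0.5613, -0.1668, 0.1665]
tcp_rot: [-2.221, -2.222, 0.0]
wrist_force: [0.5, -0.4, -1.5]
width: 0.617
grip_force: 42.1
```

Call:
drive_tool(rows=[[0, 0, 0, 0, 0, -0.02, 0.4], [0, 0, 0, 0, 0, -0.02, 0.4], [0, 0, 0, 0, 0, -0.015, 0.4], [0, 0, 0, 0, 0, -0.008, 0.4], [0, 0, 0, 0, 0, 0, 0.4], [0, 0, 0, 0, 0, 0, 0.4], [0, 0, 0, 0, 0, 0, 0.4], [0, 0, 0, 0, 0, 0, 0.4]])

```text
time: 19.8
tool_pos: [0.5606, -0.1666, 0.2266]
tcp_rot: [-2.219, -2.22, 0.002]
wrist_force: [0.6, -0.6, -1.8]
width: 0.617
grip_force: 42.1
```

```bash
python3 - <<'E'
from h import *
s=status.read_state();print(s["tool_pos"],s["wrist_force"],s["width"])
q=read_camera("side"); im=q["color"][:,:,::-1].copy(); T=np.array(q["world_from_camera"]); z=s["tool_pos"][2]-.0081
for r,h,col in((.058,.072,(0,255,0)),(.012,.127,(255,0,0)),(.064,z,(0,0,255))):
    for u in proj(q,circ(r,h,60)+[.5605,-.1665,0],T): cv2.circle(im,tuple(u.astype(int)),0,col,-1)
both=np.hstack([q["color"][90:240,220:350,::-1],im[90:240,220:350]])
cv2.imwrite("pics/s8.png",cv2.resize(both,(780,450),interpolation=cv2.INTER_CUBIC))
E
```

```text
[ 0.56057979 -0.16657703  0.22660138] [ 0.62352812 -0.61378445 -1.77248639] 0.61685743115645
```

View pics/s8.png

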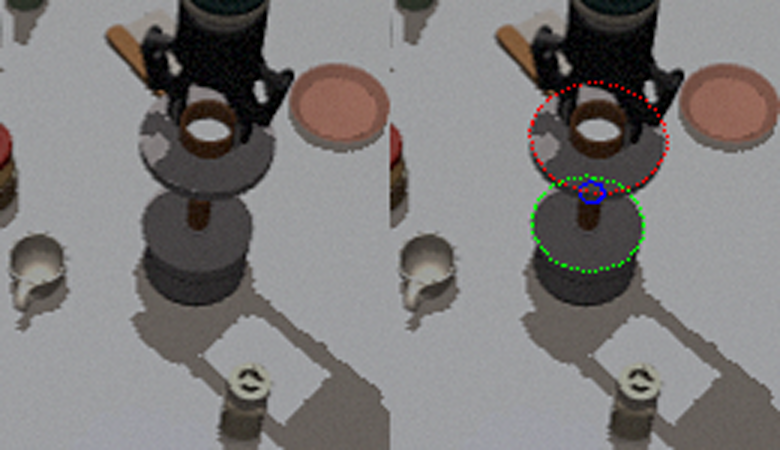

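The view shows the outer lid held level at about (207,140). The inner lid is seated flat on the tin at (197,225), and the jar is upright at (248,400). The force of about 1.6 N matches the outer lid alone.

```bash
python3 -c "
from workcell import workorder; print(workorder.finish_job())"
```

```text
the job is handed in; nothing more can be done
None
```

The job is handed in, though no verdict came back: the jar stands upright on the counter, the inner lid is seated in the tin, and the gripper is holding the outer lid level about 15 cm above its place.

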